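Click the blue specimen vise round to 60 degrees

TASK

Turn the blue specimen vise on its swivel base, by its upright handle, so that the handle arm stands at the 60-degree setting: two clicks (30 degrees each) counter-clockwise, seen from above, past the red zero mark on its base. Leave it resting in that click and let go; do not turn the grey vise beside it.

Things in the scene. Friction and masses are not known exactly. Their poses are not given: they have to be found in the camera images.
- blue_stand: Fixed round base of the blue vise: dark steel disc 180 mm across, 30 mm high. Origin on the swivel axis at the bench top, z up; its own -x points to the red zero mark (red patch 36 mm wide near the rim). White radial ticks every 30 degrees, from -90 to +120 degrees, mark the clicks. Position and yaw vary; blue and grey may change sides.
- blue_vise (a joint): Blue vise's angle on its base, rad, positive counter-clockwise from above; 0: handle arm over the red mark. Clicks every 0.524 rad (30 degrees); target 1.047 rad, the second tick. Turning takes up to 4 N at the handle; let go between clicks it drops into the nearest, within 2 degrees. Starts in or near the -60, -30 or 0 degree click; stops at -100 and +125 degrees.
- blue_handle (a point): Blue upright round post, 18 mm thick, fixed on an aluminium arm 115 mm from the swivel axis. Point: on the post's axis, 83 mm above the bench; post top at 103 mm, collar 24 mm wide at its foot up to 53 mm, arm 14 mm wide with top at 50 mm. Above 52 mm the vise's jaws and brown specimen stay within 45 mm of the swivel axis, up to 106 mm high. Fingers can slide round the post.
- grey_vise (a joint): Angle of the like grey vise (grey post, same sizes, white block in the jaws), same sense and clicks; it starts near 0 and must stay there. It stands about 300 to 400 mm to the other side in y.
Not all that is in view belongs to the job. Leave any pink, turquoise or yellow look-alike of the blue_stand alone.

How it is judged:
By the outcome, as a careful person would: the job done as asked, in the order asked, and still so for the second after the job is handed in, with the robot touching nothing.
It also fails if it takes over 38 s, if anything falls off the work surface, if the arm or the gripper's body presses on something with over 40 N, if the wrist force passes 120 N, or if a joint passes its speed limit or range.

ROBOT

A 7-joint arm with a two-finger parallel gripper is mounted at the origin on the work surface. World frame = base frame: x ahead of the robot, y to its left, z up, the work surface at z = 0. Lengths are in m, angles in degrees, forces in N, time in s.
With the tool pointing down it reaches from about 0.425 to 0.875 m from the base axis. Payload 4.7 kg.
Tool frame: the origin (TCP) lies midway between the tips of the shut fingers; the grasp point (between the pads) lies 19 mm behind it; z points along the fingers, y is the direction in which the jaws open and shut (so a half turn about z gives the same grasp; the last joint's range is limited). The gripper opens to 87 mm and grips with 3 to 60 N. Pads are 19 mm wide; open, the fingers measure 117 mm over their backs; the gripper's body (75 mm by 190 mm) begins 51 mm behind the grasp point.
Start: joints at [65.094, 18.392, -4.016, 83.108, 1.295, 78.541, -3.26], TCP at [0.282, -0.586, 0.223] pointing down, gripper open.
Joint ranges: [-163.93, 163.93], [-17.29, 119.83], [-79.2, 71.16], [3.27, 140.29], [-89.18, 269.18], [5.43, 117.66], [-154.24, 154.24]. Speed limits (degrees/s): [147.25, 147.25, 180, 180, 180, 180, 180].

INTERFACE

Orientations are given as [roll, pitch, yaw] about the fixed x, y, z axes, in that order (R = Rz(yaw) Ry(pitch) Rx(roll)).
In Python, from cell import env gives the robot as it stands.
- The arm moves only by the tool apply_moves, never from a script. Its argument "targets" is a list of rows, each a list of 2 entries, a list of its own where there are three numbers: the shift along the world's x, y, z in mm, then the turn, a rotation vector about the world's x, y, z in rad. A call has 1 to 8 rows; each row is the pose to reach, as a shift and turn from the pose commanded when the call began; what a row does not reach only later rows make up. A row lasts 1/10 s, in which the tool goes at most 50 mm and 8.59 degrees, less where a joint would pass 70% of its speed; a pose out of reach is approached as far as the arm can. A call with a gripper value outside its range is refused whole. "hand" is the finger opening in mm, from 0 to 87, set as the call begins (left out, the last holds). The fingers move at their own pace and stop on an object; "squeeze" is the grip in N (left out, the last holds). Time passes only in rows, so rows that repeat a pose let the fingers close. It gives the time, the measured TCP pose, the force and the opening at its end, in the units of the state.
- env.get_obs(): the state, without advancing time (a new reading comes with each control period).
- env.read_camera(name): name is "side" or "top"; returns a dict with "image" (400x640x3 uint8, red, green, blue), "camera_matrix" (3x3 intrinsics, pixels), "k1" (the pictures are not rectified: a ray, as slopes to the right and down, at radius r is drawn at 1 + k1 r^2 times it, then the intrinsics apply), "camera_from_world" (4x4, takes a point from world to camera coordinates). Camera axes: x right, y down, z forward; pixel columns grow to the right and rows downward; lengths in m; the calibration is good to about 2 mm. A picture is of the moment at which its call begins. There is no depth.
- env.sign_off(): hands the job in, once; it reports no verdict.
Trained networks look in a picture, given as the dict that the camera call returned (one of the last four; its "shot" number tells which), for a name from the list of things; names that differ only in an ending like _2 or _b are one class to them, and where a whole thing is asked for, a point or a joint stands for the part that bears it (a point fixed in the world has none). Each returns a list of dicts, best first, with "conf" (0 to 1); they miss things now and then, are a little off and sometimes report something else, mostly with a low value. They report only what shows in the picture. A call takes as long as a camera call. They do not tell look-alikes from the thing itself.
- env.regions_of(picture, target): "region" (400x640 bool, what is visible of it) and "rect" ([left, top, right, bottom] in pixels, round what is visible of it).
The state is a dict: "time_s": time; "qpos": joint angles; "joint_velocities": joint speeds; "effort": joint torques, N m; "tool_pos": TCP position; "tool_rot": TCP orientation; "force": force on the tool from outside, world axes, zero at the start; "wrist_torque": the same for the moment, N m; "grip_width": finger opening in m.
Only numpy, scipy, OpenCV 4.12 (cv2) and the standard library are available. Lean on these libraries where they do the work, as an engineer would, in place of code of your own. Each camera call takes 0.05 s, during which the arm holds its last target. There are 200 camera calls.

## Working session

There is one attempt and no reset: what is moved stays moved. The work goes in short steps, Python scripts to look and compute and a tool call to move; the robot and the scene stay as the last step left them, time stands still between calls to the robot, and variables do not carry over. Pictures are saved under pics/ and viewed, about 8 in all and at most 12, crops included, and the job is handed in when it is done.

Besides the shell and the picture viewer there is one more tool, called after "Call:" as name([rows], argument=value, ...), one row to a line, values as JSON. apply_moves: Moves the arm, as the interface text tells. Its arguments: {"type":"object","properties":{"targets":{"type":"array","items":{"type":"array"}},"hand":{"type":"number"},"squeeze":{"type":"number"}},"required":["targets"]}

```bash
mkdir -p pics; cat > h.py <<'E'
import numpy as np, cv2
from cell import env
def ray(p,uv):
    K=p["camera_matrix"];k=p["k1"];T=np.array(p["camera_from_world"])
    d=np.array([(uv[0]-K[0][2])/K[0][0],(uv[1]-K[1][2])/K[1][1]]);u=d.copy()
    for _ in range(30): u=d/(1+k*(u@u))
    R=T[:3,:3];return -R.T@T[:3,3],R.T@np.array([u[0],u[1],1])
def at_z(p,uv,z):
    c,d=ray(p,uv);return c+d*(z-c[2])/d[2]
def proj(p,X):
    T=np.array(p["camera_from_world"]);c=T[:3,:3]@np.array(X)+T[:3,3];s=c[:2]/c[2];s=s*(1+p["k1"]*(s@s))
    K=p["camera_matrix"];return np.array([K[0][0]*s[0]+K[0][2],K[1][1]*s[1]+K[1][2]])
def save(p,n): cv2.imwrite("pics/"+n,cv2.cvtColor(p["image"],cv2.COLOR_RGB2BGR))
E
python3 - <<'E'
from h import *
for n in("top","side"):
    p=env.read_camera(n);save(p,n+"1.png")
    print(n,np.round(np.linalg.inv(p["camera_from_world"])[:3,3],3))
    for t in("blue_stand","blue_handle","blue_vise","grey_vise"):
        for r in env.regions_of(p,t)[:4]:
            ys,xs=np.nonzero(r["region"]);print(t,round(r["conf"],2),r["rect"],xs.mean().round(1),ys.mean().round(1),at_z(p,(xs.mean(),ys.mean()),.03).round(3))
print(env.get_obs())
E
```

```text
top [ 0.294 -0.246  1.438]
blue_stand 0.95 [308.9, 229.8, 363.0, 293.2] 332.5 256.4 [ 0.291 -0.263  0.03 ]
blue_stand 0.88 [428.2, 207.6, 483.0, 255.3] 453.0 229.3 [ 0.389 -0.656  0.03 ]
blue_stand 0.84 [199.5, 211.8, 254.7, 276.4] 226.1 236.2 [0.348 0.087 0.03 ]
blue_stand 0.7 [275.7, 149.2, 334.1, 199.1] 307.6 175.6 [ 0.555 -0.175  0.03 ]
blue_handle 0.94 [318.0, 235.3, 351.3, 293.3] 332.6 257.8 [ 0.287 -0.264  0.03 ]
blue_handle 0.8 [209.4, 217.9, 243.8, 270.7] 224.0 237.7 [0.343 0.094 0.03 ]
blue_handle 0.73 [439.0, 218.8, 472.5, 249.0] 457.5 231.4 [ 0.382 -0.67   0.03 ]
blue_handle 0.64 [277.4, 156.9, 327.8, 201.2] 305.3 175.4 [ 0.556 -0.167  0.03 ]
blue_vise 0.92 [205.9, 218.9, 241.4, 269.0] 224.6 236.7 [0.346 0.092 0.03 ]
blue_vise 0.91 [439.0, 213.8, 479.0, 250.1] 457.6 231.6 [ 0.381 -0.671  0.03 ]
blue_vise 0.65 [276.3, 155.0, 324.7, 196.5] 305.7 175.0 [ 0.557 -0.168  0.03 ]
blue_vise 0.62 [314.0, 236.6, 351.8, 295.8] 332.6 258.0 [ 0.286 -0.264  0.03 ]
grey_vise 0.58 [187.6, 144.1, 225.5, 196.8] 206.3 166.3 [0.579 0.167 0.03 ]
side [-0.335  0.658  1.168]
blue_stand 0.79 [270
[... 1074 characters left out ...]
8  0.03 ]
{'time_s': 0.5, 'qpos': array([65.09337997, 18.39272828, -4.01719544, 83.11140336,  1.29572313,
       78.54265905, -3.25958301]), 'joint_velocities': array([-0.00151406,  0.02365819,  0.03671386, -0.00829278,  0.00057474,
       -0.03328402, -0.01810295]), 'effort': array([-4.87572579e-04, -4.90604603e+01, -4.02781293e-01, -3.12463546e+01,
       -6.36095367e-02,  3.45740374e-02,  5.80471624e-05]), 'tool_pos': array([ 0.28199553, -0.58561855,  0.22254375]), 'tool_rot': array([-1.79998396e+02,  3.38245701e-03,  2.57171016e+01]), 'force': array([ 0.81649012, -0.67348786, -0.45505324]), 'wrist_torque': array([-0.01893517,  0.02705279, -0.01228937]), 'grip_width': 0.08713844292966094}
```

View pics/top1.png

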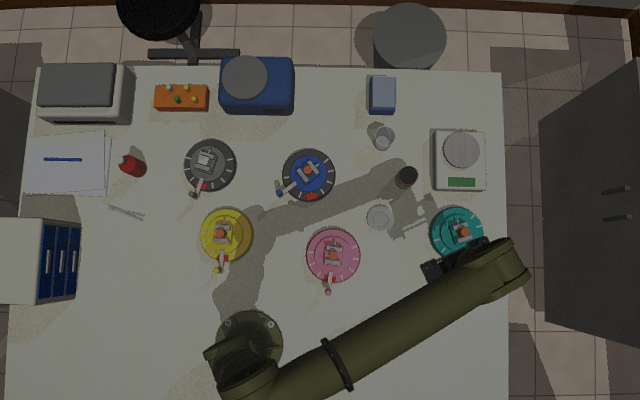

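View pics/side1.png

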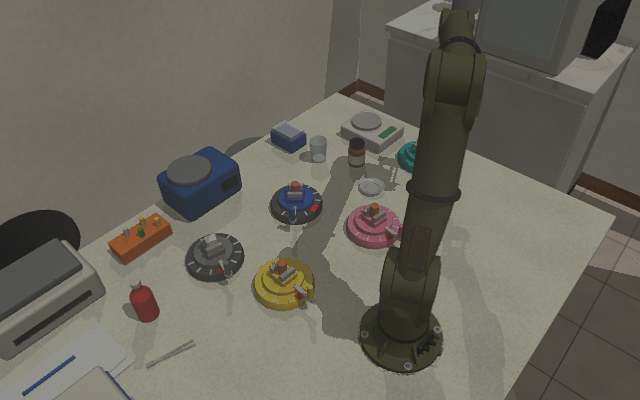

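The blue vise is at about pixel (308,175) in the top picture, with its red mark at (311,197) and its post at about (279,191). The handle is therefore clockwise of zero. I'll zoom in to measure it.

```bash
python3 - <<'E'
from h import *
p=env.read_camera("top");q=env.read_camera("side")
a=p["image"][140:210,265:345];b=q["image"][170:240,255:335]
im=np.hstack([cv2.resize(x,(400,350),interpolation=cv2.INTER_CUBIC) for x in(a,b)])
cv2.imwrite("pics/z.png",cv2.cvtColor(im,cv2.COLOR_RGB2BGR))
for n,P,box in(("top",p,(265,140,345,210)),("side",q,(255,170,335,240))):
    I=P["image"].astype(int);R,G,B=I[...,0],I[...,1],I[...,2]
    m=np.zeros(R.shape,bool);m[box[1]:box[3],box[0]:box[2]]=1
    red=m&(R>120)&(G<60)&(B<60);ys,xs=np.nonzero(red);print(n,"red",len(xs),xs.mean(),ys.mean(),at_z(P,(xs.mean(),ys.mean()),.03).round(3))
    for r in env.regions_of(P,"blue_stand"):
        ys,xs=np.nonzero(r["region"]);
        if m[int(ys.mean()),int(xs.mean())]:
            h=cv2.convexHull(np.c_[xs,ys].astype(np.int32))[:,0]
            w=np.array([at_z(P,u,.03)[:2] for u in h]);(c,rad)=cv2.minEnclosingCircle(w.astype(np.float32));print("stand",r["conf"],c,rad)
    blu=(m&(B>70)&(B>1.8*R)&(B>1.3*G)).astype(np.uint8)
    k,l,s,c=cv2.connectedComponentsWithStats(blu)
    for i in range(1,k):
        if s[i,4]>5: print("blue",s[i],c[i].round(1),at_z(P,c[i],.09).round(3))
E
```

```text
top red 42 310.95238095238096 195.95238095238096 [ 0.487 -0.188  0.03 ]
stand 0.71 (0.5496217608451843, -0.16152234375476837) 0.10589645802974701
blue [290 156  37  36 718] [308.3 174.1] [ 0.549 -0.18   0.09 ]
blue [276 190   5   5  21] [278. 192.] [ 0.489 -0.086  0.09 ]
side red 35 313.9428571428571 207.45714285714286 [ 0.486 -0.19   0.03 ]
stand 0.88 (0.5506219863891602, -0.1735611855983734) 0.10842759907245636
blue [279 187  34  23 315] [297.4 199.3] [ 0.51  -0.138  0.09 ]
blue [287 198  16   2  17] [294.1 198.9] [ 0.519 -0.133  0.09 ]
```

View pics/z.png

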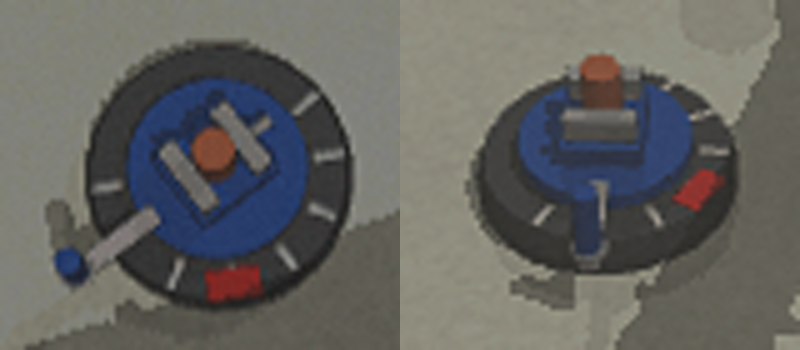

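```bash
python3 - <<'E'
from h import *
from scipy.optimize import least_squares
p=env.read_camera("top");q=env.read_camera("side")
I=p["image"].astype(int)
print("specimen",at_z(p,(307.5,170.3),.106).round(4),at_z(q,(294.9,182.5),.106).round(4))
print("post",at_z(p,(278.3,192),.100).round(4), )
# blue turntable / disc rim: radial bright edges in top picture
g=cv2.GaussianBlur(p["image"],(0,0),.7).astype(float).mean(2)
def rimpts(c):
    pts=[]
    for a in np.radians(np.arange(0,360,5)):
        rr=np.arange(.075,.105,.001)
        uv=np.array([proj(p,[c[0]+r*np.cos(a),c[1]+r*np.sin(a),.03]) for r in rr]).astype(np.float32)
        v=cv2.remap(g.astype(np.float32),uv[:,0].reshape(1,-1),uv[:,1].reshape(1,-1),cv2.INTER_LINEAR)[0]
        d=np.diff(v); j=d.argmax()
        pts.append((np.degrees(a),rr[j],d[j],c[0]+rr[j]*np.cos(a),c[1]+rr[j]*np.sin(a)))
    return np.array(pts)
c=np.array([.553,-.17])
for _ in range(6):
    P=rimpts(c);P=P[P[:,2]>3];
    far=(P[:,0]<100)|(P[:,0]>260); P=P[far]
    f=least_squares(lambda s:np.hypot(P[:,3]-s[0],P[:,4]-s[1])-.09,c,loss="soft_l1",f_scale=.001);c=f.x
print("centre",c,len(P),np.abs(f.fun).mean())
red=at_z(p,(310.95,195.95),.03)[:2];post=at_z(p,(278.3,192),.1)[:2]
for cc in(c,at_z(p,(307.5,170.3),.106)[:2]):
    A=lambda v:np.degrees(np.arctan2(v[1]-cc[1],v[0]-cc[0]))%360
    print(cc,A(red),A(post),A(post)-A(red),np.hypot(*(red-cc)),np.hypot(*(post-cc)))
# ticks: mean brightness along radius vs angle
    r=[]
    for a in range(0,360,2):
        v=[g[tuple(np.round(proj(p,[cc[0]+R*np.cos(np.radians(a)),cc[1]+R*np.sin(np.radians(a)),.03])[::-1]).astype(int))] for R in(.07,.074,.078,.082)]
        r.append(np.mean(v))
    r=np.array(r);print([(2*i,int(r[i])) for i in range(180) if r[i]>r[i-1] and r[i]>=r[(i+1)%180] and r[i]>75])
for cc in [c]:
  for z in (.053,.103): print(proj(q,[post[0],post[1],z]))
E
```

```text
specimen [ 0.558  -0.1777  0.106 ] [ 0.5601 -0.1801  0.106 ]
post [ 0.4879 -0.0878  0.1   ]
centre [ 0.55833045 -0.17673326] 39 0.0012339421954853525
[ 0.55833045 -0.17673326] 188.82458242590695 128.36644083863706 -60.45814158726989 0.07174180188402837 0.11346356674330317
[(98, 99), (124, 121), (158, 95), (222, 87), (252, 91), (282, 98), (312, 100)]
[ 0.55803897 -0.17771745] 188.0790683220875 127.94476262047121 -60.134305701616285 0.07130881674867003 0.1140573923754872
[(96, 98), (124, 120), (158, 97), (220, 88), (252, 87), (282, 96), (312, 104)]
[291.95589894 218.88414767]
[290.99195729 207.69271212]
```

Call:
apply_moves([
  [[17, 41, 0], [0, 0, -0.1]],
  [[34, 82, 0], [0, 0, -0.2]],
  [[51, 123, 0], [0, 0, -0.3]],
  [[68, 164, 0], [0, 0, -0.4]],
  [[85, 205, 0], [0, 0, -0.5]],
  [[102, 246, 0], [0, 0, -0.6]],
  [[119, 287, 0], [0, 0, -0.7]],
  [[136, 328, 0], [0, 0, -0.8]],
], hand=60, squeeze=15)

```text
time_s: 1.6
tool_pos: [0.4185, -0.256, 0.2229]
tool_rot: [180.0, -0.0, -20.4]
force: [1.2, -0.8, 0.1]
grip_width: 0.0601
```

Call:
apply_moves([
  [[18, 43, 0], [0, 0, 0]],
  [[35, 85, 0], [0, 0, 0]],
  [[53, 128, 0], [0, 0, 0]],
  [[70, 170, 0], [0, 0, 0]],
  [[70, 170, -30], [0, 0, 0]],
  [[70, 170, -70], [0, 0, 0]],
  [[70, 170, -80], [0, 0, 0]],
  [[70, 170, -80], [0, 0, 0]],
])

```text
time_s: 2.4
tool_pos: [0.4867, -0.0876, 0.1414]
tool_rot: [180.0, 0.2, -20.1]
force: [0.6, 0.9, -0.0]
grip_width: 0.0602
```

```bash
python3 - <<'E'
from h import *
p=env.read_camera("top");q=env.read_camera("side");o=env.get_obs()
print(o["time_s"],o["tool_pos"],o["tool_rot"],o["force"],o["qpos"][6])
a=p["image"][110:230,240:380];b=q["image"][140:260,225:365]
im=np.hstack([cv2.resize(x,(400,343),interpolation=cv2.INTER_CUBIC) for x in(a,b)])
cv2.imwrite("pics/z2.png",cv2.cvtColor(im,cv2.COLOR_RGB2BGR))
E
```

```text
2.5 [ 0.48892309 -0.08811181  0.14404204] [-1.79983289e+02 -1.05161183e-01 -2.01641339e+01] [ 0.13232378 -0.02408948 -0.26666499] -104.6730201381467
```

View pics/z2.png

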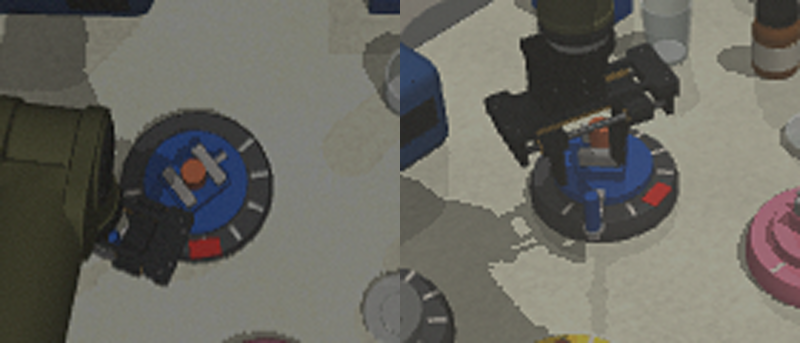

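```bash
python3 - <<'E'
from h import *
o=env.get_obs();t=o["tool_pos"]
p=env.read_camera("top");q=env.read_camera("side")
yd=np.array([np.cos(np.radians(-110.16)),np.sin(np.radians(-110.16)),0])
for n,P,x0,y0 in(("top",p,240,110),("side",q,225,140)):
    S=400/140
    for l,X in(("tcp",t),("tip+30",t+.03*yd),("tip-30",t-.03*yd),("body+95",t+.095*yd+[0,0,.08]),("body-95",t-.095*yd+[0,0,.08]),("post",np.array([.488,-.088,.1]))):
        print(n,l,((proj(P,X)-[x0,y0])*S).round(0)+([400,0] if n=="side" else [0,0]))
im=cv2.resize(p["image"][165:215,255:325],(700,500),interpolation=cv2.INTER_CUBIC)
cv2.imwrite("pics/z3.png",cv2.cvtColor(np.clip(im*1.8,0,255).astype(np.uint8),cv2.COLOR_RGB2BGR))
E
```

```text
top tcp [105. 227.]
top tip+30 [131. 238.]
top tip-30 [ 79. 217.]
top body+95 [184. 250.]
top body-95 [  9. 181.]
top post [110. 234.]
side tcp [586. 166.]
side tip+30 [611. 156.]
side tip-30 [560. 175.]
side body+95 [662.  81.]
side body-95 [497. 139.]
side post [589. 195.]
```

View pics/z3.png

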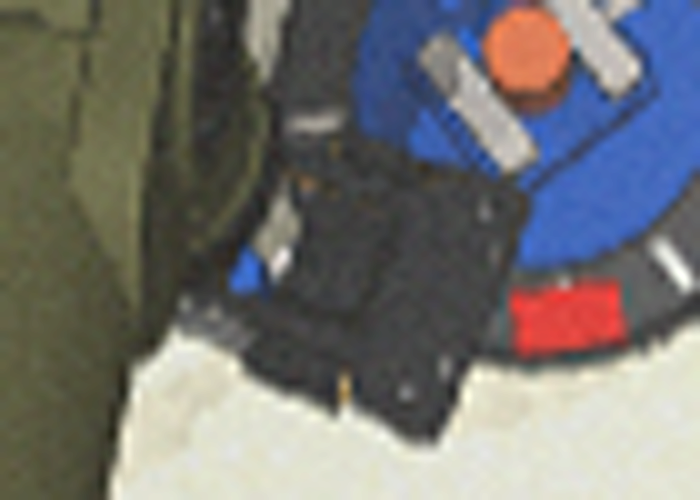

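The projected tool and the post line up in both views, so I'll descend and grip.

Call:
apply_moves([
  [[0, 0, -25], [0, 0, 0]],
  [[0, 0, -50], [0, 0, 0]],
  [[0, 0, -68], [0, 0, 0]],
  [[0, 0, -76], [0, 0, 0]],
  [[0, 0, -76], [0, 0, 0]],
])

```text
time_s: 3.1
tool_pos: [0.488, -0.0878, 0.0667]
tool_rot: [180.0, 0.0, -20.1]
force: [-0.3, 0.0, 0.6]
grip_width: 0.0602
```

Call:
apply_moves([
  [[0, 0, 0], [0, 0, 0]],
  [[0, 0, 0], [0, 0, 0]],
  [[0, 0, 0], [0, 0, 0]],
  [[0, 0, 0], [0, 0, 0]],
  [[0, 0, 0], [0, 0, 0]],
  [[0, 0, 0], [0, 0, 0]],
], hand=10, squeeze=12)

```text
time_s: 3.7
tool_pos: [0.4881, -0.0877, 0.0667]
tool_rot: [180.0, -0.0, -20.1]
force: [0.5, -0.1, -0.6]
grip_width: 0.0202
```

```bash
python3 - <<'E'
from h import *
o=env.get_obs();t=o["tool_pos"];print(o["time_s"],t,o["force"],o["grip_width"])
c=np.array([.558,-.177]);
a0=128.2
s=c+.1145*np.array([np.cos(np.radians(a0)),np.sin(np.radians(a0))]);print(s)
for d in range(0,128,5):
    a=np.radians(a0+d);x=c+.1145*np.array([np.cos(a),np.sin(a)]);print(d,((x-s)*1000).round(1))
E
```

```text
3.7 [ 0.48806394 -0.08770784  0.06672462] [ 0.45940463 -0.06345125 -0.56395458] 0.02023332694227545
[ 0.48719224 -0.08701939]
0 [0. 0.]
5 [-7.6 -6.5]
10 [-14.5 -13.7]
15 [-20.9 -21.4]
20 [-26.5 -29.6]
25 [-31.4 -38.4]
30 [-35.5 -47.5]
35 [-38.8 -56.9]
40 [-41.3 -66.6]
45 [-42.9 -76.4]
50 [-43.6 -86.4]
55 [-43.5 -96.4]
60 [ -42.5 -106.3]
65 [ -40.7 -116.1]
70 [ -38.  -125.7]
75 [ -34.4 -135.1]
80 [ -30.1 -144.1]
85 [ -25.  -152.7]
90 [ -19.2 -160.8]
95 [ -12.7 -168.4]
100 [  -5.5 -175.3]
105 [   2.2 -181.7]
110 [  10.5 -187.3]
115 [  19.2 -192.2]
120 [  28.3 -196.3]
125 [  37.7 -199.6]
```

Call:
apply_moves([
  [[0, 0, 0], [0, 0, 0]],
  [[0, 0, 0], [0, 0, 0]],
  [[-7.6, -6.5, 0], [0, 0, 0.05]],
  [[-14.5, -13.7, 0], [0, 0, 0.1]],
  [[-20.9, -21.4, 0], [0, 0, 0.15]],
  [[-26.5, -29.6, 0], [0, 0, 0.2]],
  [[-31.4, -38.4, 0], [0, 0, 0.25]],
  [[-35.5, -47.5, 0], [0, 0, 0.3]],
])

```text
time_s: 4.5
tool_pos: [0.4524, -0.1351, 0.0667]
tool_rot: [-180.0, 0.0, -2.8]
force: [0.3, 0.9, 0.4]
grip_width: 0.0177
```

Call:
apply_moves([
  [[-3.3, -9.4, 0], [0, 0, 0.05]],
  [[-5.8, -19.1, 0], [0, 0, 0.1]],
  [[-7.4, -28.9, 0], [0, 0, 0.15]],
  [[-8.1, -38.9, 0], [0, 0, 0.2]],
  [[-8.0, -48.9, 0], [0, 0, 0.25]],
  [[-7.0, -58.8, 0], [0, 0, 0.3]],
  [[-5.2, -68.6, 0], [0, 0, 0.35]],
  [[-2.5, -78.2, 0], [0, 0, 0.4]],
])

```text
time_s: 5.3
tool_pos: [0.4487, -0.2121, 0.0666]
tool_rot: [-179.8, 0.1, 20.2]
force: [-4.6, 4.2, 6.6]
grip_width: 0.0175
```

Call:
apply_moves([
  [[3.6, -9.4, 0], [0, 0, 0.05]],
  [[7.9, -18.4, 0], [0, 0, 0.1]],
  [[13.0, -27.0, 0], [0, 0, 0.15]],
  [[18.8, -35.1, 0], [0, 0, 0.2]],
  [[25.3, -42.7, 0], [0, 0, 0.25]],
  [[32.5, -49.6, 0], [0, 0, 0.3]],
  [[40.2, -56.0, 0], [0, 0, 0.35]],
  [[48.5, -61.6, 0], [0, 0, 0.4]],
])

```text
time_s: 6.1
tool_pos: [0.4972, -0.2754, 0.0665]
tool_rot: [-179.9, 0.1, 43.0]
force: [-2.2, -1.0, 1.4]
grip_width: 0.0174
```

Call:
apply_moves([
  [[8.7, -4.9, 0], [0, 0, 0.05]],
  [[17.8, -9.0, 0], [0, 0, 0.1]],
  [[20.0, -10.0, 0], [0, 0, 0.1]],
  [[20.0, -10.0, 0], [0, 0, 0.1]],
  [[20.0, -10.0, 0], [0, 0, 0.1]],
])

```text
time_s: 6.6
tool_pos: [0.5182, -0.2853, 0.0665]
tool_rot: [180.0, 0.0, 48.6]
force: [1.2, -2.3, -1.6]
grip_width: 0.0175
```

```bash
python3 - <<'E'
from h import *
p=env.read_camera("top");q=env.read_camera("side");o=env.get_obs()
print(o["time_s"],o["tool_pos"],o["tool_rot"],o["force"])
t=o["tool_pos"];print(np.degrees(np.arctan2(t[1]+.177,t[0]-.558))%360)
a=p["image"][120:230,250:390];b=q["image"][140:250,225:365]
im=np.hstack([cv2.resize(x,(400,314),interpolation=cv2.INTER_CUBIC) for x in(a,b)])
cv2.imwrite("pics/z4.png",cv2.cvtColor(np.clip(im*1.5,0,255).astype(np.uint8),cv2.COLOR_RGB2BGR))
E
```

```text
6.7 [ 0.51805892 -0.28533177  0.06652534] [1.79978249e+02 3.57611835e-02 4.85814589e+01] [ 0.52921476 -2.52413112 -0.92993766]
249.76146219439283
```

View pics/z4.png

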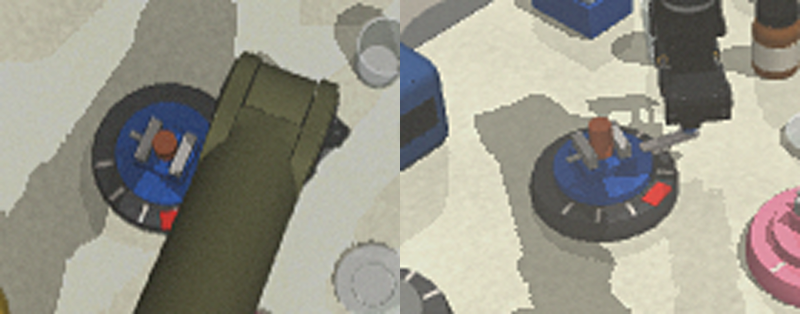

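The handle followed to about 250 degrees world, near the second tick. I'll release it, lift, back off and check.

Call:
apply_moves([
  [[0, 0, 0], [0, 0, 0]],
  [[0, 0, 0], [0, 0, 0]],
  [[0, 0, 0], [0, 0, 0]],
  [[0, 0, 0], [0, 0, 0]],
  [[0, 0, 0], [0, 0, 0]],
  [[0, 0, 0], [0, 0, 0]],
], hand=60)

```text
time_s: 7.3
tool_pos: [0.5186, -0.2848, 0.0666]
tool_rot: [-180.0, -0.0, 48.6]
force: [0.5, 1.0, 0.9]
grip_width: 0.0558
```

Call:
apply_moves([
  [[0, 0, 15], [0, 0, 0]],
  [[0, 0, 40], [0, 0, 0]],
  [[0, 0, 80], [0, 0, 0]],
  [[0, 0, 120], [0, 0, 0]],
  [[0, 0, 160], [0, 0, 0]],
  [[-15, -45, 160], [0, 0, 0]],
  [[-30, -90, 160], [0, 0, 0]],
  [[-45, -135, 160], [0, 0, 0]],
])

```text
time_s: 8.1
tool_pos: [0.4734, -0.4214, 0.2288]
tool_rot: [179.8, 0.0, 48.7]
force: [-0.3, 0.3, 0.2]
grip_width: 0.06
```

Call:
apply_moves([
  [[-20, -45, 0], [0, 0, 0]],
  [[-40, -90, 0], [0, 0, 0]],
  [[-60, -130, 0], [0, 0, 0]],
  [[-80, -165, 0], [0, 0, 0]],
  [[-80, -165, 0], [0, 0, 0]],
  [[-80, -165, 0], [0, 0, 0]],
])

```text
time_s: 8.7
tool_pos: [0.3925, -0.5859, 0.2272]
tool_rot: [180.0, -0.0, 48.5]
force: [0.3, 0.6, 0.2]
grip_width: 0.0598
```

```bash
python3 - <<'E'
from h import *
p=env.read_camera("top");q=env.read_camera("side");o=env.get_obs()
print(o["time_s"],o["tool_pos"],o["force"])
B=p["image"].astype(int);box=np.zeros(B.shape[:2],bool);box[160:230,265:360]=1
m=(box&(B[...,2]>70)&(B[...,2]>1.8*B[...,0])&(B[...,2]>1.3*B[...,1])).astype(np.uint8)
k,l,s,c=cv2.connectedComponentsWithStats(m)
for i in range(1,k):
    if s[i,4]>5:
        x=at_z(p,c[i],.1);print(s[i],x.round(4),np.hypot(x[0]-.558,x[1]+.177),np.degrees(np.arctan2(x[1]+.177,x[0]-.558))%360)
a=p["image"][140:210,265:345];b=p["image"][130:210,170:250]
im=np.hstack([cv2.resize(a,(400,350),interpolation=cv2.INTER_CUBIC),cv2.resize(b,(350,350),interpolation=cv2.INTER_CUBIC)])
cv2.imwrite("pics/z5.png",cv2.cvtColor(np.clip(im*1.4,0,255).astype(np.uint8),cv2.COLOR_RGB2BGR))
E
```

```text
8.8 [ 0.39501781 -0.58362011  0.22742153] [0.78132061 0.28927    0.81892998]
[290 160  37  32 606] [ 0.5417 -0.1801  0.1   ] 0.01662527259287442 190.74822081557565
[339 181   5   5  16] [ 0.5219 -0.284   0.1   ] 0.11292973653215613 251.34755182235756
```

View pics/z5.png

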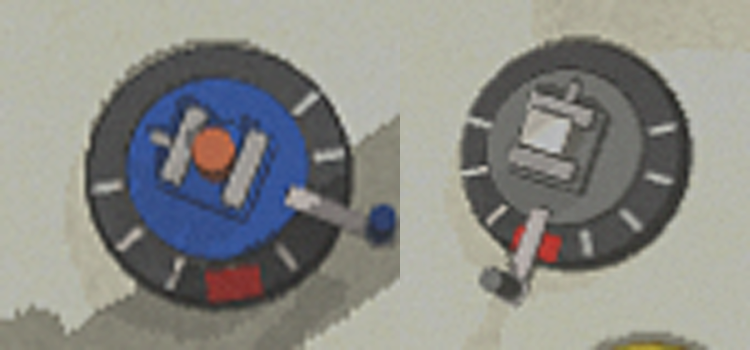

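The blue arm at (340,208) covers the second tick. The +30 tick shows at (288,258) and the +90 tick at (328,155). The grey arm is still over its red mark.

```bash
python3 -c "
from cell import env
print(env.sign_off())"
```

```text
the job is handed in; nothing more can be done
None
```

The blue vise is turned to the 60-degree setting and released. I gripped its post at about the -60 degree click, swung it about 120 degrees counter-clockwise, let go and backed the arm off.

**Blue vise:** The last top picture shows the handle arm over the second tick past the red mark. The measured handle angle is 251.3 degrees in world axes. The zero mark is at about 189 to 191 degrees, so the setting is about 60 to 62 degrees.

**Grey vise:** Its arm still stands over its red mark, and the robot never went near it.

**Limits:** The job took about 9 s. The force readings between moves stayed below about 10 N, and the tool was clear of everything when I handed in. No check failed. The zero-mark estimates from the red patch and the ticks differed by about 2 degrees, far less than one click.

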